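# Load the outfeed-roller kit tray

### The arm

A 6-joint arm with a two-finger parallel gripper is mounted at the origin on a cart in front of the work surface, level with it; the furniture and walls round the work are solid. World frame = base frame: x ahead of the robot, y to its left, z up, the work surface at z = 0. Lengths are in m, angles in rad, forces in N, time in s.
With the tool pointing down it reaches from about 0.375 to 0.975 m from the base axis. Payload 3.8 kg.
Tool frame: the origin (TCP) lies on the centre line of the jaws, within the pads' length; the fingertips stand 17 mm ahead of it and the grasp point (between the pads) lies 2 mm behind it (bot.tip_extent is the distance from the TCP to the fingertips, in m); z points along the fingers, y is the line along which they close (so a half turn about z gives the same grasp; the last joint's range is limited). The gripper opens to 85 mm and grips with 20 to 120 N. Pads are 22 mm wide; open, the fingers measure 114 mm over their backs; the gripper's body (76 mm by 85 mm) begins 54 mm behind the grasp point. The pads swing forward as they close: fully open they stand 13 mm farther back than shut.
Start: joints at [-1.321, 0.264, 1.604, -0, 1.274, -0.037], TCP at [0.191, -0.647, 0.248] pointing down, gripper open.
Joint ranges: [-2.63, 2.63], [-0.94, 2.18], [0.31, 2.57], [-1.31, 4.45], [0, 2.66], [-2.55, 2.55]. Speed limits (rad/s): [2.57, 2.57, 3.14, 3.14, 3.14, 3.14].

### API

Orientations are given as a rotation vector (axis times angle).
In Python, from workcell import readout, read_camera, finish_job, bot gives the robot as it stands.
- The arm moves only by the tool jog_arm, never from a script. Its argument "deltas" is one flat list of numbers, 7 for each row, row after row: the shift along the tool's x, y, z in m, then the turn, a rotation vector about the tool's x, y, z in degrees, then the gripper command: -1 is shut, 1 is fully open, values between are in proportion. A call has 1 to 8 rows; each row is the pose to reach, as a shift and turn from the pose commanded when the call began, along the tool's axes at that moment; what a row does not reach only later rows make up. A row lasts 1/10 s, in which the tool goes at most 50 mm and 8.59 degrees, less where a joint would pass 70% of its speed; a pose out of reach is approached as far as the arm can. A call with a gripper value outside its range is refused whole. The fingers move at their own pace and stop on an object; "squeeze" is the grip in N (left out, the last holds). Time passes only in rows, so rows that repeat a pose let the fingers close. It gives the time, the measured TCP pose, the force, the opening and the grip force at its end, in the units of the state.
- readout.read_state(): the state, without advancing time (a new reading comes with each control period).
- read_camera(name): name is "scene" or "top" or "wrist"; returns a dict with "color" (420x560x3 uint8, blue, green, red), "fx", "fy", "cx", "cy" (pixels), "origin" and "attitude" of the camera in the world. Camera axes: x right, y down, z forward; pixel columns grow to the right and rows downward; lengths in m; the calibration is good to about 2 mm. A picture is of the moment at which its call begins. There is no depth.
- finish_job(): hands the job in; it is judged then, once.
The state is a dict: "time": time; "q": joint angles; "joint_vel": joint speeds; "joint_torque": joint torques, N m; "tool_pos": TCP position; "tcp_rot": TCP orientation; "wrist_force": force on the tool from outside, world axes, zero at the start; "torque": the same for the moment, N m; "width": opening from 0.0 (shut) to 1.0 (fully open); "grip_force": force on a finger pad.
Only numpy, scipy, OpenCV 4.12 (cv2) and the standard library are available. Lean on these libraries where they do the work, as an engineer would, in place of code of your own. Each camera call takes 0.05 s, during which the arm holds its last target. There are 200 camera calls.

### The job

Kit up the tray for the saw's outfeed rollers: first slide the gate of the sloping roller bay fully closed, because the rollers roll. Then lay every steel roller present on its side across the roller bay, where the gate holds it, and stand both pillow-block bearings upright in the bigger low bay; last of all stand the tall oil can from the saw table upright in the small front bay. Leave the gate closed, and leave the hex key and the two pine offcuts lying where they are.

Things in the scene. Friction and masses are not known exactly. Their poses are not given: they have to be found in the camera images.
- tray: plywood kit tray 239x236 mm, fixed to the table; origin at the centre of its underside on the table, x toward its back, y to its left, z up. Right half: the sloping roller bay, with walls 60 mm high (8 mm thick at the sides, 12 mm at the back) and a sliding gate in front. Left half: two flat bays, walls 22 mm high above the table: the small can bay in front, the bigger block bay behind
- ramp: sloping floor of the roller bay, 212 mm long and 124 mm wide between its walls; origin at the centre of its upper face, 21 mm above the table; x up the 8 degree slope toward the back wall, y across to the left, z square to it. Rollers laid on it roll down to the gate, out past it if open. Let a roller go at about x = +0.055: up to four then fit below it
- block_bay (a point): centre of the flat floor (z = 0.006) of the bigger bay for the bearing blocks, the tray's axes; inside it is 127 mm (x) by 88 mm (y), its walls 16 mm above this floor; two blocks stand in it one behind the other along x, for example at x = +0.033 and -0.033 from here
- can_bay (a point): centre of the flat floor (z = 0.006) of the small front bay for the oil can, the tray's axes; inside it is 70 mm (x) by 88 mm (y), its walls 16 mm above this floor
- gate (a joint): the aluminium gate plate across the low front end of the roller bay, slides along the tray's y: 0 = fully closed (stop), up to 0.11 m = open, pushed off to the left. About 1.5 N of sliding friction; it stays where it is left
- gate_post (a point): middle of the free part of the gate's upright round black grip post, 16 mm in diameter, point at z = 0.073; free from z = 0.056 (plate and collar below) to its top at z = 0.088; moves with the gate
- roller_0_center (a point): centre of a loose steel roller: barrel 30 mm diameter and 90 mm long, with 12 mm stub shafts that make it 110 mm overall; 0.12 to 0.26 kg; y is its axis (x and z turn as it rolls). It lies on its side on the table, its axis roughly left to right, and rolls easily. None if this roller is absent (two to four are present)
- roller_1_center (a point): centre of a loose steel roller: barrel 30 mm diameter and 90 mm long, with 12 mm stub shafts that make it 110 mm overall; 0.12 to 0.26 kg; y is its axis (x and z turn as it rolls). It lies on its side on the table, its axis roughly left to right, and rolls easily. None if this roller is absent (two to four are present)
- roller_2_center (a point): centre of a loose steel roller: barrel 30 mm diameter and 90 mm long, with 12 mm stub shafts that make it 110 mm overall; 0.12 to 0.26 kg; y is its axis (x and z turn as it rolls). It lies on its side on the table, its axis roughly left to right, and rolls easily. None if this roller is absent (two to four are present)
- roller_3_center (a point): centre of a loose steel roller: barrel 30 mm diameter and 90 mm long, with 12 mm stub shafts that make it 110 mm overall; 0.12 to 0.26 kg; y is its axis (x and z turn as it rolls). It lies on its side on the table, its axis roughly left to right, and rolls easily. None if this roller is absent (two to four are present)
- block_0_center (a point): centre (26 mm up) of a pillow-block bearing, 32 (x) x 50 (y) x 52 mm high, 0.25 kg: a dark base 30x50 mm and 35 mm high with a 24 mm round housing lying along x on top (its axis 40 mm up, its flat ends 32 mm apart). Grasp it across x, 32 mm, at about 38 mm up. Stands upright, z up
- block_1_center (a point): centre (26 mm up) of a pillow-block bearing, 32 (x) x 50 (y) x 52 mm high, 0.25 kg: a dark base 30x50 mm and 35 mm high with a 24 mm round housing lying along x on top (its axis 40 mm up, its flat ends 32 mm apart). Grasp it across x, 32 mm, at about 38 mm up. Stands upright, z up
- oil_can_center (a point): centre (60 mm up) of the drip oil can: upright round dark green can 52 mm in diameter up to 96 mm, thin spout to 120 mm, 0.11 kg; z up
- hex_key: small black hex key 84 mm long, a bystander, to be left alone; origin at the centre of its underside
- offcut_b: pine offcut 38x75x22 mm, a bystander, to be left alone; origin at the centre of its underside
- offcut_a: flat pine offcut 45x115x19 mm, a bystander, to be left alone; origin at the centre of its underside
Mind the look-alikes: they are no part of the job. What is shaped like the part that bears oil_can_center but orange or purple is not meant.

How it is judged:
By the outcome, as a careful person would: the job done as asked, in the order asked, and still so for the second after the job is handed in, with the robot touching nothing.
Of roller_0, roller_1, roller_2, roller_3 only 2 to 4 are there at a start; the rules pass over those that are not, and their reading is None.
At some moment in a run one of roller_0, roller_1, roller_2, roller_3, block_0, block_1 may be knocked a few centimetres aside while the robot is not near it.
Once in a run the grip may slacken for a moment while it holds something.
It also fails if it takes over 210 s, if anything falls off the work surface, if the arm or the gripper's body presses on something with over 40 N, if the wrist force passes 120 N, or if a joint passes its speed limit or range.

## Working session

There is one attempt and no reset: what is moved stays moved. The work goes in short steps, Python scripts to look and compute and a tool call to move; the robot and the scene stay as the last step left them, time stands still between calls to the robot, and variables do not carry over. Pictures are saved under pics/ and viewed, at most 14 in all, crops included, and the job is handed in when it is done.

Besides the shell and the picture viewer there is one more tool, called after "Request:" as name(argument=value, ...), one argument or row to a line, values as JSON. jog_arm: Moves the arm, as the interface text tells. Its arguments: {"type":"object","properties":{"deltas":{"type":"array"},"squeeze":{"type":"number"}},"required":["deltas"]}

```bash
mkdir -p pics; ls
cat > h.py <<'E'
import numpy as np, cv2
from scipy.spatial.transform import Rotation as R
from workcell import readout, read_camera, finish_job, bot
def rot(a):
    a=np.array(a,float)
    return a if a.shape==(3,3) else (R.from_rotvec(a).as_matrix() if a.size==3 else R.from_quat(a).as_matrix())
def snap(name,f=None):
    c=read_camera(name)
    if f: cv2.imwrite('pics/'+f,c['color'])
    return c
def ray(c,u,v,z):
    d=rot(c['attitude'])@np.array([(u-c['cx'])/c['fx'],(v-c['cy'])/c['fy'],1]); o=np.array(c['origin'])
    return o+d*(z-o[2])/d[2]
def proj(c,p):
    q=rot(c['attitude']).T@(np.array(p)-c['origin']); return np.array([c['fx']*q[0]/q[2]+c['cx'],c['fy']*q[1]/q[2]+c['cy']])
E
python3 - <<'E'
from h import *
s=readout.read_state(); print(s)
for n in ['scene','top']:
    c=snap(n,n+'0.png'); print(n,c['origin'],c['attitude'],c['fx'],c['cx'],c['cy'])
E
```

```text
pics
{'time': 0.0, 'q': array([-1.32089599e+00,  2.64752375e-01,  1.60539521e+00, -4.22090761e-06,
        1.27373231e+00, -3.69298901e-02]), 'joint_vel': array([ 0.00069887, -0.0012403 , -0.00059829,  0.00128001, -0.00196992,
        0.00108619]), 'joint_torque': array([-1.42369005e-03, -5.15115058e+01, -3.67310643e+01, -2.21245136e-05,
        1.29829219e-02,  2.48039652e-05]), 'tool_pos': array([ 0.19076736, -0.64673726,  0.24695109]), 'tcp_rot': array([-3.10708921e+00, -4.48685905e-01,  3.87876135e-04]), 'wrist_force': array([-0.84776795, -0.49208007,  0.11268926]), 'torque': array([ 0.02566451, -0.00412445, -0.00169865]), 'grip_force': 0.0, 'width': 1.000982889916293}
scene [-0.21753076 -0.71533352  0.5688729 ] [-1.88550681  0.81209142 -0.55329744] 535.0550247466233 278.2845846901982 210.09883842845642
top [ 0.36915329 -0.03155136  1.32443389] [-2.10123444  2.14871376 -0.1991682 ] 536.381221922628 290.5558967040848 206.99295496315685
```

View pics/top0.png

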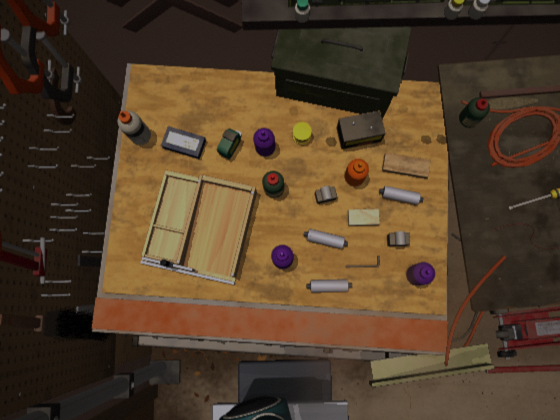

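View pics/scene0.png

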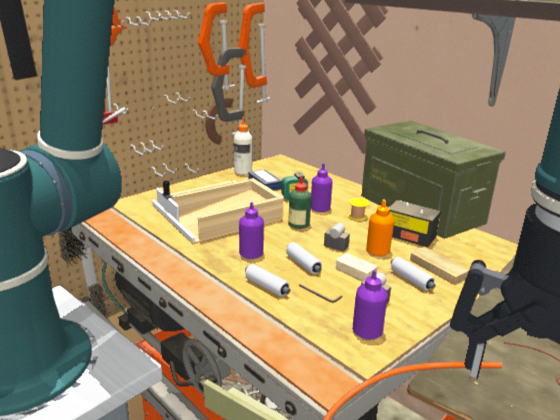

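The top view shows the tray at about (200,228), with the gate grip at about (165,264), which is the open, left side. There are three rollers at (326,239), (329,286) and (402,196), and two blocks at (326,195) and (399,239).

Can candidates:
- Green with red tip at (273,183), on the saw table.
- Green with red tip at (475,110), on the side bench.
- Purple at (264,140), (282,256) and (424,273).
- Orange at (357,171).

The one at (273,183) fits, since it is dark green and on the saw table. I'll confirm it in an enlarged crop.

Run:
```python
from h import *
c=snap('top'); im=c['color']
cv2.imwrite('pics/crop0.png',cv2.resize(im[115:305,130:440],None,fx=2.5,fy=2.5,interpolation=cv2.INTER_CUBIC))
hsv=cv2.cvtColor(im,cv2.COLOR_BGR2HSV)
m=((hsv[...,1]<70)&(hsv[...,2]>110)).astype(np.uint8)*255
n,l,st,ce=cv2.connectedComponentsWithStats(m)
for i in range(1,n):
    if st[i,4]>60 and 100<ce[i][0]<445 and 110<ce[i][1]<310:
        pts=np.argwhere(l==i)[:,::-1].astype(np.float32); r=cv2.minAreaRect(pts)
        print(st[i],ce[i].round(1),[np.round(x,1) for x in r],ray(c,*r[0],.02).round(3), [ray(c,*p,.03)[:2].round(3) for p in cv2.boxPoints(r)])
for u,v in [(326,195),(399,239)]: print('blk',ray(c,u,v,.045).round(3))
print('can',ray(c,273,183,.1).round(3))
for n,z in [((166,173),.022),((255,186),.06),((235,281),.05),((143,266),.04)]: print(n,ray(c,*n,z).round(3))
```

```text
[  97  111  252  202 1716] [175.9 257. ] [array([228.9, 211.9]), array([251.6, 187.2]), np.float64(4.1)] [0.605 0.116 0.02 ] [array([0.406, 0.43 ]), array([0.874, 0.416]), array([ 0.812, -0.219]), array([ 0.351, -0.166])]
[166 131  33  20 378] [182.2 140.5] [array([182.2, 140.4]), array([31.8, 12.1]), np.float64(16.7)] [0.791 0.234 0.02 ] [array([0.786, 0.275]), array([0.816, 0.267]), array([0.79, 0.19]), array([0.76 , 0.198])]
[322 186   9  13  78] [325.9 192. ] [array([325.9, 192. ]), array([12.1,  6.1]), np.float64(76.0)] [ 0.649 -0.125  0.02 ] [array([ 0.66 , -0.114]), array([ 0.664, -0.129]), array([ 0.634, -0.135]), array([ 0.631, -0.12 ])]
[384 186  37  16 320] [401.8 193.7] [array([401.9, 193.7]), array([36.3,  9. ]), np.float64(12.5)] [ 0.641 -0.314  0.02 ] [array([ 0.639, -0.266]), array([ 0.661, -0.272]), array([ 0.639, -0.358]), array([ 0.617, -0.352])]
[349 210  22  15 222] [356.7 218. ] [array([359.5, 217. ]), array([21., 14.]), np.float64(0.0)] [ 0.585 -0.206  0.02 ] [array([ 0.566, -0.178]), array([ 0.601, -0.18 ]), array([ 0.6  , -0.231]), array([ 0.565, -0.229])]
[3
[... 807 characters left out ...]
rray([0.5  , 0.326]), array([0.48 , 0.251]), array([0.464, 0.254])]
[173 264  61  21 247] [200.1 274.2] [array([203. , 273.8]), array([63.,  7.]), np.float64(13.0)] [0.454 0.179 0.02 ] [array([0.464, 0.253]), array([0.48 , 0.249]), array([0.443, 0.102]), array([0.427, 0.105])]
[311 280  37  10 333] [329.1 285. ] [array([329. , 284.5]), array([ 9., 36.]), np.float64(90.0)] [ 0.422 -0.125  0.02 ] [array([ 0.433, -0.081]), array([ 0.431, -0.168]), array([ 0.41 , -0.167]), array([ 0.411, -0.081])]
blk [ 0.637 -0.123  0.045]
blk [ 0.525 -0.295  0.045]
can [0.657 0.004 0.1  ]
(166, 173) [0.707 0.273 0.022]
(255, 186) [0.66  0.048 0.06 ]
(235, 281) [0.433 0.098 0.05 ]
(143, 266) [0.474 0.319 0.04 ]
```

View pics/crop0.png

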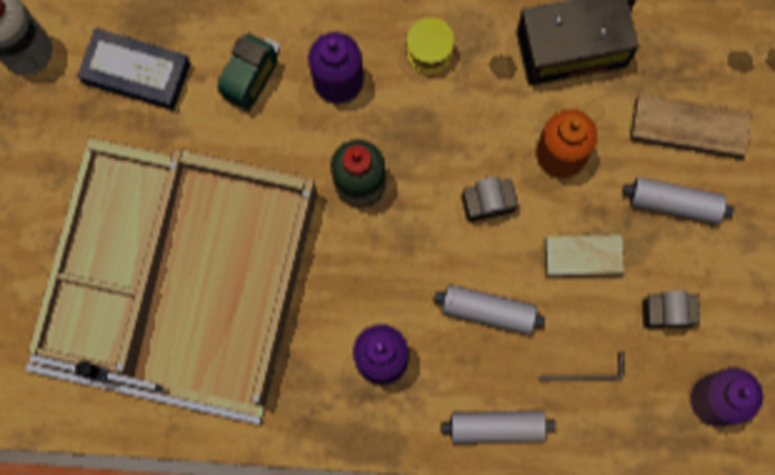

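The enlarged crop confirms the dark green can with the red tip at crop (358,172), which is (273,184) in the full image. It is the only green can on the saw table. Next I fit the tray pose and check it by projection.

```bash
cat >> h.py <<'E'
def tool(): 
    s=readout.read_state(); return np.array(s['tool_pos']),rot(s['tcp_rot'])
def go(p,yaw):
    """print shift (tool axes, m) and turn (deg) to TCP p with tool y (closing) at world angle yaw deg (mod 180)"""
    t,M=tool(); best=None
    for k in (0,180):
        a=np.radians(yaw+k); y=np.array([np.cos(a),np.sin(a),0]); z=np.array([0,0,-1.]); T=np.c_[np.cross(y,z),y,z]
        r=np.degrees(R.from_matrix(M.T@T).as_rotvec())
        if best is None or np.linalg.norm(r)<np.linalg.norm(best): best=r
    print('go',(M.T@(np.array(p)-t)).round(4),'turn',best.round(1),'at',t.round(4))
E
python3 - <<'E'
from h import *
c=snap('top')
f=lambda u,v,z: ray(c,130+u/2.5,115+v/2.5,z)
A=f(315,183,.06);B=f(92,141,.022)
d=(B-A)[:2]; print('AB',np.linalg.norm(d)); yaw=np.arctan2(d[1],d[0])-np.pi/2
ex=np.array([np.cos(yaw),np.sin(yaw)]);ey=np.array([-ex[1],ex[0]])
o=((A+B)/2)[:2]-.1195*ex; print('tray',o,np.degrees(yaw))
loc=lambda p:(ex@(p[:2]-o)).round(4),
for n,u,v,z in [('divback',178,152,.06),('frontright',262,403,.06),('crosswall L',60,278,.022),('crosswallR',133,292,.022),('front left',30,365,.03),('post',88,369,.08),('frontleftwall',38,353,.022)]:
    p=f(u,v,z)[:2]-o; print(n,p@ex,p@ey,f(u,v,z))
print(bot.tip_extent)
go([.47,.26,.25],np.degrees(yaw)+90)
E
```

```text
AB 0.23199570530282318
tray [0.56642042 0.18763467] -14.121084922870661
divback 0.11991484066593974 0.02076991773889528 [0.68777898 0.17852112 0.06      ]
frontright -0.09674793689075405 -0.11694435126961195 [0.44406484 0.09782789 0.06      ]
crosswall L -0.021258409514032857 0.11009192460337686 [0.57266372 0.29958633 0.022     ]
crosswallR -0.018733925080393895 0.03663693504397622 [0.55719097 0.22773508 0.022     ]
front left -0.11015822004445928 0.11329951038547491 [0.48723282 0.32438604 0.03      ]
post -0.10285136755662729 0.045462732089930305 [0.47776861 0.25681647 0.08      ]
frontleftwall -0.09704073909825062 0.11119870235751751 [0.49944138 0.31914842 0.022     ]
0.017
go [ 0.5243 -0.791  -0.0014] turn [-0.1  0.  30.6] at [ 0.1908 -0.647   0.2474]
```

Request:
jog_arm(
  deltas=[0.41,-0.296,0,0,0,15,-1,0.41,-0.296,0,0,0,15,-1,0.41,-0.296,0,0,0,15,-1,0.41,-0.296,0,0,0,15,-1,0.41,-0.296,0,0,0,15,-1,0.41,-0.296,0,0,0,15,-1,0.41,-0.296,0,0,0,15,-1,0.41,-0.296,0,0,0,15,-1],
)

```text
time: 1.0
tool_pos: [0.4366, -0.3293, 0.2483]
tcp_rot: [3.141, 0.039, 0.0]
wrist_force: [0.6, -0.0, 0.5]
width: 0.001
grip_force: 0.0
```

Run:
```python
from h import *
print(readout.read_state()['q'].round(2)); go([.48,.20,.26],-14+90)
```

```text
[-0.69  0.02  1.88  0.    1.24  0.85]
go [ 0.0565 -0.5281 -0.0118] turn [ 0.  -0.  15.4] at [ 0.4366 -0.3293  0.2483]
```

Request:
jog_arm(
  deltas=[0.05,-0.53,0,0,0,-75,-1,0.05,-0.53,0,0,0,-75,-1,0.05,-0.53,0,0,0,-75,-1,0.05,-0.53,0,0,0,-75,-1,0.05,-0.53,0,0,0,-75,-1,0.05,-0.53,0,0,0,-75,-1,0.05,-0.53,0,0,0,-75,-1,0.05,-0.53,0,0,0,-75,-1],
)

```text
time: 1.8
tool_pos: [0.463, 0.0699, 0.2485]
tcp_rot: [2.565, 1.814, 0.001]
wrist_force: [2.4, -0.0, 0.3]
width: 0.001
grip_force: 0.0
```

Run:
```python
from h import *
print(readout.read_state()['q'].round(2)); go([.48,.20,.26],-14)
```

```text
[ 0.1  -0.14  2.03 -0.    1.25  0.44]
go [ 0.1283 -0.0273 -0.0115] turn [ 0.  -0.  -5.5] at [0.463  0.0699 0.2485]
```

Request:
jog_arm(
  deltas=[0.13,0,-0.06,0,0,-5.5,-1,0.13,0,-0.06,0,0,-5.5,-1,0.13,0,-0.06,0,0,-5.5,-1,0.13,0,-0.06,0,0,-5.5,-1,0.13,0,-0.06,0,0,-5.5,-1],
)

```text
time: 2.3
tool_pos: [0.5074, 0.1909, 0.3082]
tcp_rot: [2.479, 1.93, -0.001]
wrist_force: [-0.2, -0.3, -0.9]
width: 0.003
grip_force: 0.0
```

Run:
```python
from h import *
c=snap('wrist','w0.png'); print(c['origin'],c['attitude'],c['fx'],c['cx'],c['cy']); go([.48,.20,.26],-14)
```

```text
[0.52575617 0.26511927 0.43280861] [ 2.81663784 -0.34978946 -0.05426071] 371.284319297018 282.8678285582666 216.28774103044674
go [ 0.0033 -0.0284  0.0475] turn [-0.1  0.1 -0.3] at [0.5068 0.1899 0.3075]
```

View pics/w0.png

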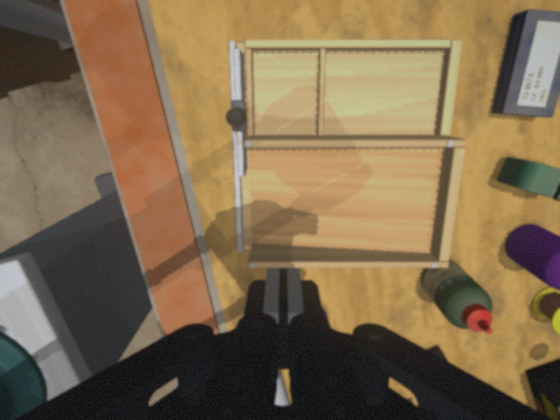

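The wrist view shows the whole tray, with the post top at (236,116), the divider along v≈142, and the cross wall at u≈321.

Run:
```python
from h import *
im=cv2.imread('pics/w0.png'); c=snap('wrist')
P={'BLouter':(461,41,.022),'BLwallfrontouter':(246,42,.022),'BLinner':(445,51,.022),'cross L':(321,50,.022),'cross R':(320,135,.022),'can inner FL':(252,50,.022),'divback':(464,142,.06),'divfront':(246,143,.06),'right back out':(449,266,.06),'right front out':(250,266,.06),'post':(236,116,.088),'backinner R':(441,148,.06)}
W={k:ray(c,*v) for k,v in P.items()}
d=W['BLouter']-W['BLwallfrontouter']; d2=W['divback']-W['divfront'];d3=W['right back out']-W['right front out']
for x in (d,d2,d3): print(np.degrees(np.arctan2(x[1],x[0])).round(2),np.linalg.norm(x).round(4))
yaw=np.radians(np.mean([np.degrees(np.arctan2(x[1],x[0])) for x in (d,d2,d3)]))
ex=np.array([np.cos(yaw),np.sin(yaw)]);ey=np.array([-ex[1],ex[0]])
L={k:(w[:2]@ex,w[:2]@ey) for k,w in W.items()}
oy=np.mean([L['BLouter'][1]-.118,L['divback'][1]-.018,L['right back out'][1]+.118])
ox=np.mean([L['BLouter'][0]-.1195,L['divback'][0]-.1195])
print('yaw',np.degrees(yaw),'o',ox*ex+oy*ey)
for k in L: print(k,round(L[k][0]-ox,4),round(L[k][1]-oy,4),W[k].round(3))
```

```text
-14.01 0.2166
-13.97 0.2153
-14.2 0.2182
yaw -14.060655610500064 o [0.56821522 0.19188933]
BLouter 0.1199 0.1148 [0.712 0.274 0.022]
BLwallfrontouter -0.0967 0.1146 [0.502 0.327 0.022]
BLinner 0.105 0.1056 [0.696 0.269 0.022]
cross L -0.0208 0.107 [0.574 0.301 0.022]
cross R -0.0196 0.0224 [0.555 0.218 0.022]
can inner FL -0.0908 0.1072 [0.506 0.318 0.022]
divback 0.1191 0.0186 [0.688 0.181 0.06 ]
divfront -0.0962 0.0183 [0.479 0.233 0.06 ]
right back out 0.122 -0.1154 [0.658 0.05  0.06 ]
right front out -0.0962 -0.1149 [0.447 0.104 0.06 ]
post -0.1016 0.0453 [0.481 0.261 0.088]
backinner R 0.0972 0.0128 [0.666 0.181 0.06 ]
```

```bash
cat >> h.py <<'E'
O=np.array([.568,.190]); YAW=-14.06; _a=np.radians(YAW); EX=np.array([np.cos(_a),np.sin(_a)]); EY=np.array([-EX[1],EX[0]])
def tr(x,y,z): return np.r_[O+x*EX+y*EY,z]
E
python3 - <<'E'
from h import *
go(tr(-.103,.09,.125),YAW)
E
```

```text
go [ 0.1057 -0.0438  0.182 ] turn [-0.1  0.1 -0.3] at [0.5066 0.1892 0.3071]
```

Request:
jog_arm(
  deltas=[0.106,-0.044,0.06,0,0,0,-1,0.106,-0.044,0.12,0,0,0,-1,0.106,-0.044,0.18,0,0,0,-1,0.106,-0.044,0.18,0,0,0,-1,0.106,-0.044,0.21,0,0,0,-1,0.106,-0.044,0.229,0,0,0,-1,0.106,-0.044,0.229,0,0,0,-1,0.106,-0.044,0.229,0,0,0,-1],
)

```text
time: 3.2
tool_pos: [0.4908, 0.3024, 0.0791]
tcp_rot: [-2.482, -1.925, 0.002]
wrist_force: [-0.3, 0.5, 1.3]
width: 0.001
grip_force: 0.0
```

Request:
jog_arm(
  deltas=[-0.015,0,0,0,0,0,-1,-0.03,0,0,0,0,0,-1,-0.04,0,0,0,0,0,-1,-0.05,0,0,0,0,0,-1,-0.06,0,0,0,0,0,-1,-0.07,0,0,0,0,0,-1],
)

```text
time: 3.8
tool_pos: [0.4738, 0.2353, 0.0798]
tcp_rot: [2.481, 1.927, 0.002]
wrist_force: [1.0, 2.1, 2.2]
width: -0.001
grip_force: 1.0
```

Run:
```python
from h import *
c=snap('wrist','w1.png');go(tr(-.103,.09,.078),YAW); print(readout.read_state()['wrist_force'])
```

```text
go [ 0.0705 -0.0004  0.0012] turn [-0.   0.1 -0.3] at [0.4729 0.2339 0.0793]
[0.37150921 0.06541201 0.30189193]
```

View pics/w1.png

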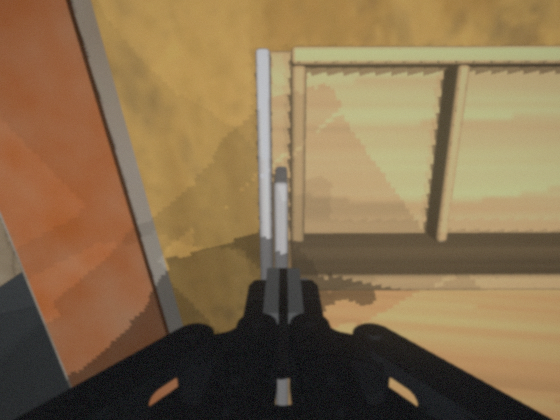

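The plate's left end at (281,170) has moved right, so the finger is pushing the post. I'll continue until it reaches the stop.

Request:
jog_arm(
  deltas=[-0.008,0,0,0,0,0,-1,-0.016,0,0,0,0,0,-1,-0.024,0,0,0,0,0,-1,-0.032,0,0,0,0,0,-1,-0.036,0,0,0,0,0,-1],
)

```text
time: 4.35
tool_pos: [0.4644, 0.2003, 0.0791]
tcp_rot: [-2.481, -1.927, 0.001]
wrist_force: [-0.1, 1.5, 0.6]
width: 0.002
grip_force: 0.8
```

Request:
jog_arm(
  deltas=[-0.004,0,0,0,0,0,-1,-0.008,0,0,0,0,0,-1,-0.012,0,0,0,0,0,-1],
)

```text
time: 4.65
tool_pos: [0.4617, 0.1896, 0.0791]
tcp_rot: [-2.481, -1.927, -0.001]
wrist_force: [0.8, 13.8, -2.3]
width: 0.0
grip_force: 7.5
```

Request:
jog_arm(
  deltas=[-0.002,0,0,0,0,0,-1,-0.002,0,0,0,0,0,-1],
)

```text
time: 4.85
tool_pos: [0.4617, 0.1896, 0.0792]
tcp_rot: [-2.48, -1.923, -0.006]
wrist_force: [1.4, 10.3, -4.9]
width: 0.001
grip_force: 5.4
```

Two successive pushes ended at the same place against about 10 N, so the gate is at its stop. I'll back off, rise and look at the rollers.

Request:
jog_arm(
  deltas=[0.02,0,0,0,0,0,-1,0.02,0,-0.05,0,0,0,-1,0.02,0,-0.1,0,0,0,-1,0.02,0,-0.15,0,0,0,-1,0.02,0,-0.2,0,0,0,-1],
)

```text
time: 5.35
tool_pos: [0.4657, 0.2063, 0.2807]
tcp_rot: [2.48, 1.928, -0.003]
wrist_force: [2.1, 0.7, -0.3]
width: -0.003
grip_force: 0.0
```

Run:
```python
from h import *
go([.50,-.22,.28],-8);
```

```text
go [-0.4046  0.1385  0.0012] turn [-0.   0.1 -6.3] at [0.4657 0.2063 0.2807]
```

Request:
jog_arm(
  deltas=[-0.405,0.138,0,0,0,-6.3,1,-0.405,0.138,0,0,0,-6.3,1,-0.405,0.138,0,0,0,-6.3,1,-0.405,0.138,0,0,0,-6.3,1,-0.405,0.138,0,0,0,-6.3,1,-0.405,0.138,0,0,0,-6.3,1,-0.405,0.138,0,0,0,-6.3,1,-0.405,0.138,0,0,0,-6.3,1],
)

```text
time: 6.15
tool_pos: [0.4968, -0.1942, 0.279]
tcp_rot: [-2.371, -2.06, 0.001]
wrist_force: [0.7, 0.8, 0.2]
width: 0.999
grip_force: 0.0
```

Request:
jog_arm(
  deltas=[-0.026,0,0,0,0,0,1,-0.026,0,0,0,0,0,1,-0.026,0,0,0,0,0,1],
)

```text
time: 6.45
tool_pos: [0.4934, -0.2179, 0.2786]
tcp_rot: [-2.372, -2.058, 0.001]
wrist_force: [0.4, 0.5, 0.6]
width: 1.001
grip_force: 0.0
```

```bash
cat >> h.py <<'E'
def rollers(c,zc=.015):
    """bright low-saturation elongated blobs; long axis from the blob, centre from rays at barrel centre height"""
    hsv=cv2.cvtColor(c['color'],cv2.COLOR_BGR2HSV); m=((hsv[...,1]<60)&(hsv[...,2]>60)).astype(np.uint8)*255
    m=cv2.morphologyEx(m,cv2.MORPH_OPEN,np.ones((3,3))); out=[]
    for k in cv2.findContours(m,cv2.RETR_EXTERNAL,cv2.CHAIN_APPROX_NONE)[0]:
        if cv2.contourArea(k)<300: continue
        r=cv2.minAreaRect(k); b=cv2.boxPoints(r)
        w=np.array([ray(c,*p,zc)[:2] for p in b]); e1,e2=w[1]-w[0],w[2]-w[1]; e=e1 if np.linalg.norm(e1)>np.linalg.norm(e2) else e2
        ang=np.degrees(np.arctan2(e[1],e[0]))%180
        out.append((np.round(r[0],0),w.mean(0).round(4),'size',np.round(sorted([np.linalg.norm(e1),np.linalg.norm(e2)]),3),'axis',ang.round(1)))
    return out
E
python3 - <<'E'
from h import *
c=snap('wrist','w2.png'); print(c['origin'],tool()[0])
for r in rollers(c): print(*r)
E
```

```text
[ 0.50393122 -0.14228011  0.40329848] [ 0.4936193  -0.21714967  0.27882298]
[257. 352.] [ 0.4297 -0.4332] size [0.016 0.045] axis 93.5
[341. 342.] [ 0.5332 -0.4331] size [0.04  0.129] axis 175.5
[137. 314.] [ 0.2953 -0.3602] size [0.023 0.105] axis 52.5
[328. 251.] [ 0.5304 -0.3102] size [0.03  0.034] axis 179.6
[426. 271.] [ 0.6395 -0.3578] size [0.05  0.202] axis 91.5
[376. 140.] [ 0.5929 -0.1954] size [0.024 0.038] axis 72.3
[197.  91.] [ 0.4201 -0.1242] size [0.029 0.109] axis 90.7
[435.  54.] [ 0.6541 -0.1212] size [0.039 0.048] axis 111.8
[312.  68.] [ 0.5344 -0.1196] size [0.028 0.109] axis 74.2
[146.  94.] [ 0.3681 -0.1243] size [0.009 0.18 ] axis 85.2
[58. 61.] [ 0.2916 -0.0788] size [0.004 0.112] axis 84.3
```

View pics/w2.png

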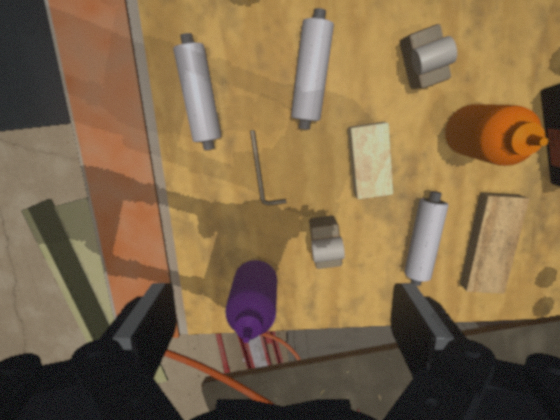

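The wrist view shows rollers at (197,91) and (312,68) at full size (28x109 mm). It also shows the third roller at (426,235), blocks at (430,57) and (325,242), the hex key at (262,170) and the offcuts. I'll take the roller at (312,68) first.

Run:
```python
from h import *
go([.5344,-.1196,.10],-15.8);
```

```text
go [0.1022 0.027  0.1789] turn [-0.1 -0.   7.8] at [ 0.4936 -0.2171  0.2788]
```

Request:
jog_arm(
  deltas=[0.1022,0.027,0.05,0,0,7.8,0.4,0.1022,0.027,0.1,0,0,7.8,0.4,0.1022,0.027,0.15,0,0,7.8,0.4,0.1022,0.027,0.179,0,0,7.8,0.4,0.1022,0.027,0.179,0,0,7.8,0.4,0.1022,0.027,0.179,0,0,7.8,0.4],
)

```text
time: 7.1
tool_pos: [0.5313, -0.1168, 0.0958]
tcp_rot: [-2.496, -1.895, 0.009]
wrist_force: [-1.2, 0.1, 1.3]
width: 0.703
grip_force: 0.0
```

Run:
```python
from h import *
c=snap('wrist','w3.png')
for r in rollers(c): print(*r)
go([.5344,-.1196,.02],-15.8);
```

```text
[419. 318.] [ 0.5984 -0.1932] size [0.014 0.023] axis 89.6
[382. 301.] [ 0.5783 -0.1754] size [0.012 0.045] axis 97.0
[183. 301.] [ 0.4579 -0.1426] size [0.011 0.045] axis 52.1
[108. 273.] [ 0.42   -0.1144] size [0.034 0.088] axis 91.3
[506. 212.] [ 0.6572 -0.1371] size [0.036 0.045] axis 11.6
[ 32. 254.] [ 0.3803 -0.0923] size [0.006 0.114] axis 85.1
[484. 175.] [ 0.648  -0.1117] size [0.013 0.029] axis 13.3
[292. 234.] [ 0.5341 -0.1209] size [0.028 0.111] axis 76.0
go [-0.0013  0.0018  0.0785] turn [-0.3  0.   0.2] at [ 0.5334 -0.118   0.0985]
```

Request:
jog_arm(
  deltas=[-0.002,0.0015,0.04,0,0,0,0.4,-0.002,0.0015,0.07,0,0,0,0.4,-0.002,0.0015,0.078,0,0,0,0.4,-0.002,0.0015,0.078,0,0,0,0.4,-0.002,0.0015,0.078,0,0,0,-0.6,-0.002,0.0015,0.078,0,0,0,-0.6,-0.002,0.0015,0.078,0,0,0,-0.6,-0.002,0.0015,0.078,0,0,0,-0.6],
  squeeze=60,
)

```text
time: 7.95
tool_pos: [0.5379, -0.123, 0.025]
tcp_rot: [2.503, 1.893, 0.004]
wrist_force: [-1.9, 0.1, 5.7]
width: 0.329
grip_force: 58.8
```

Request:
jog_arm(
  deltas=[0,0,0,0,0,0,-1,0,0,0,0,0,0,-1,0,0,-0.02,0,0,0,-1,0,0,-0.06,0,0,0,-1,0,0,-0.11,0,0,0,-1,0,0,-0.15,0,0,0,-1],
  squeeze=60,
)

```text
time: 8.55
tool_pos: [0.5367, -0.1227, 0.1759]
tcp_rot: [2.504, 1.893, 0.003]
wrist_force: [1.1, -0.7, -1.0]
width: 0.325
grip_force: 59.5
```

Run:
```python
from h import *
go(tr(.057,-.048,.17),YAW); s=readout.read_state(); print(s['width'],s['grip_force'],s['wrist_force'])
print(tr(.057,-.048,.17))
```

```text
go [0.2632 0.0033 0.0059] turn [ 0.2  0.  -1.8] at [ 0.5367 -0.1227  0.1759]
0.32503091149046576 59.50433671474457 [ 1.12734271 -0.72606919 -0.98862252]
[0.61163137 0.12959053 0.17      ]
```

Request:
jog_arm(
  deltas=[0.045,0.003,0,0,0,-1.8,-1,0.09,0.003,0,0,0,-1.8,-1,0.135,0.003,0,0,0,-1.8,-1,0.18,0.003,0,0,0,-1.8,-1,0.225,0.003,0,0,0,-1.8,-1,0.263,0.003,0,0,0,-1.8,-1,0.263,0.003,0,0,0,-1.8,-1,0.263,0.003,0.03,0,0,-1.8,-1],
)

```text
time: 9.35
tool_pos: [0.6149, 0.1317, 0.1481]
tcp_rot: [2.469, 1.934, 0.016]
wrist_force: [1.3, -0.3, -1.8]
width: 0.331
grip_force: 59.6
```

Run:
```python
from h import *
c=snap('wrist','w4.png')
go(tr(.057,-.048,.058),YAW); s=readout.read_state(); print(s['width'],s['grip_force'])
```

```text
go [0.0001 0.0023 0.0814] turn [-0.1  0.1  0.1] at [0.6095 0.13   0.1394]
0.3234905997383975 59.580960273742676
```

View pics/w4.png

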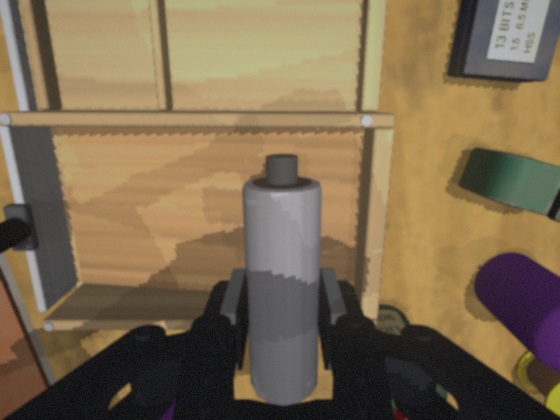

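The wrist view shows the roller squarely held, its far shaft end at (282,158). The gate plate is closed across the bay's front, with the post at about (20,230).

Run:
```python
from h import *
c=snap('wrist'); z=tool()[0][2]-.010+.006
p=ray(c,282,157,z)[:2]-O; print(p@EX,p@EY)
go(tr(.057,-.048,.058),YAW)
```

```text
0.05394624365168124 0.009362962588885885
go [0.0016 0.0043 0.0812] turn [-0.3  0.2  0.1] at [0.6076 0.1292 0.1392]
```

Request:
jog_arm(
  deltas=[-0.002,0.003,0.03,0,0,0,-1,-0.002,0.003,0.055,0,0,0,-1,-0.002,0.003,0.073,0,0,0,-1,-0.002,0.003,0.081,0,0,0,-1,-0.002,0.003,0.081,0,0,0,-1],
)

```text
time: 9.95
tool_pos: [0.612, 0.1263, 0.0607]
tcp_rot: [-2.476, -1.932, 0.003]
wrist_force: [0.7, -0.3, -0.9]
width: 0.326
grip_force: 59.6
```

Request:
jog_arm(
  deltas=[0,0,0,0,0,0,0,0,0,0,0,0,0,0,0,0,0,0,0,0,0,0,0,-0.01,0,0,0,0,0,0,-0.04,0,0,0,0,0,0,-0.08,0,0,0,0,0,0,-0.13,0,0,0,0,0,0,-0.18,0,0,0,0],
)

```text
time: 10.75
tool_pos: [0.6126, 0.1271, 0.2439]
tcp_rot: [2.476, 1.934, 0.0]
wrist_force: [0.8, 0.6, -0.2]
width: 0.499
grip_force: 0.0
```

Run:
```python
from h import *
c=snap('wrist','w5.png')
for r in rollers(c,.03): print(*r)
c=snap('top','t1.png')
for r in rollers(c): print('top',*r)
go([.4201,-.1242,.20],0.7)
```

```text
[210. 297.] [0.5107 0.0311] size [0.017 0.067] axis 59.5
[356. 297.] [ 0.6565 -0.0045] size [0.018 0.068] axis 93.0
[462. 153.] [0.7774 0.1167] size [0.031 0.042] axis 150.3
[179. 184.] [0.518  0.1491] size [0.03 0.11] axis 77.9
[ 54. 168.] [0.4106 0.1738] size [0.008 0.308] axis 85.6
[454.  37.] [0.7804 0.2141] size [0.053 0.064] axis 71.1
[ 98. 124.] [0.4635 0.2106] size [0.027 0.216] axis 76.0
top [298. 390.] [ 0.1789 -0.0454] size [0.127 0.233] axis 88.7
top [280. 373.] [ 0.2182 -0.0021] size [0.046 0.162] axis 91.8
top [275. 348.] [0.2767 0.0068] size [0.029 0.166] axis 84.4
top [330. 286.] [ 0.4193 -0.1288] size [0.026 0.094] axis 88.7
top [184. 255.] [0.5009 0.225 ] size [0.027 0.159] axis 97.3
top [402. 195.] [ 0.6386 -0.3145] size [0.029 0.094] axis 76.5
top [284.  10.] [ 1.1508 -0.0324] size [0.055 0.137] axis 88.7
go [-0.2931 -0.1321  0.0487] turn [  1.   -0.3 -14.7] at [0.6183 0.1281 0.2531]
```

View pics/w5.png

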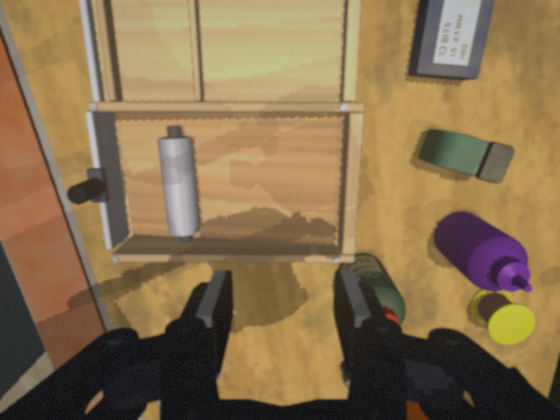

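The wrist view shows the roller at (179,184), rolling in line down to the closed gate. On to roller two.

Request:
jog_arm(
  deltas=[-0.292,-0.132,0.02,1,0,-14.7,0.4,-0.292,-0.132,0.02,1,0,-14.7,0.4,-0.292,-0.132,0.02,1,0,-14.7,0.4,-0.292,-0.132,0.02,1,0,-14.7,0.4,-0.292,-0.132,0.04,1,0,-14.7,0.4,-0.292,-0.132,0.06,1,0,-14.7,0.4,-0.292,-0.132,0.1,1,0,-14.7,0.4,-0.292,-0.132,0.145,1,0,-14.7,0.4],
)

```text
time: 11.65
tool_pos: [0.4151, -0.1265, 0.1025]
tcp_rot: [-2.207, -2.227, 0.013]
wrist_force: [0.8, 0.4, -0.4]
width: 0.702
grip_force: 0.0
```

Request:
jog_arm(
  deltas=[0,0,0,0,0,0,0.4,0,0,0,0,0,0,0.4],
)

```text
time: 11.85
tool_pos: [0.4142, -0.1238, 0.1013]
tcp_rot: [-2.198, -2.224, 0.017]
wrist_force: [1.1, 0.4, -0.2]
width: 0.696
grip_force: 0.0
```

Run:
```python
from h import *
c=snap('wrist','w6.png')
for r in rollers(c):
    if r[3][1]<.13 and r[3][1]>.08: print(*r)
go([.4201,-.1242,.0205],0.7)
```

```text
[295. 229.] [ 0.4195 -0.1254] size [0.028 0.112] axis 87.9
[ 71. 114.] [ 0.2935 -0.0613] size [0.004 0.123] axis 84.7
go [-0.0001  0.0052  0.0823] turn [-0.8 -0.1  0. ] at [ 0.4161 -0.1242  0.1029]
```

Request:
jog_arm(
  deltas=[0,0.004,0.04,-0.8,0,0,0.4,0,0.004,0.07,-0.8,0,0,0.4,0,0.004,0.082,-0.8,0,0,0.4,0,0.004,0.082,-0.8,0,0,0.4,0,0.004,0.082,-0.8,0,0,-0.6,0,0.004,0.082,-0.8,0,0,-0.6,0,0.004,0.082,-0.8,0,0,-0.6,0,0.004,0.082,-0.8,0,0,-0.6],
  squeeze=60,
)

```text
time: 12.7
tool_pos: [0.4195, -0.1244, 0.0212]
tcp_rot: [2.208, 2.234, 0.002]
wrist_force: [0.5, 1.6, 4.9]
width: 0.331
grip_force: 58.7
```

Request:
jog_arm(
  deltas=[0,0,0,0,0,0,-1,0,0,0,0,0,0,-1,0,0,-0.02,0,0,0,-1,0,0,-0.06,0,0,0,-1,0,0,-0.11,0,0,0,-1,0,0,-0.16,0,0,0,-1],
)

```text
time: 13.3
tool_pos: [0.4168, -0.1238, 0.1808]
tcp_rot: [-2.205, -2.232, 0.001]
wrist_force: [2.1, 0.2, -2.0]
width: 0.326
grip_force: 59.9
```

Run:
```python
from h import *
go(tr(.057,-.048,.17),YAW); s=readout.read_state(); print(s['width'],s['grip_force'])
```

```text
go [0.251  0.1979 0.0107] turn [-0.2 -0.1 14.7] at [ 0.4168 -0.1238  0.1808]
0.32630021650684055 59.94718372821808
```

Request:
jog_arm(
  deltas=[0.251,0.198,0,0,0,14.7,-1,0.251,0.198,0,0,0,14.7,-1,0.251,0.198,0,0,0,14.7,-1,0.251,0.198,0,0,0,14.7,-1,0.251,0.198,0,0,0,14.7,-1,0.251,0.198,0,0,0,14.7,-1,0.251,0.198,0,0,0,14.7,-1,0.251,0.198,0,0,0,14.7,-1],
)

```text
time: 14.1
tool_pos: [0.6147, 0.1327, 0.1795]
tcp_rot: [-2.47, -1.936, -0.003]
wrist_force: [-0.7, -1.1, -2.6]
width: 0.325
grip_force: 60.0
```

Request:
jog_arm(
  deltas=[0,0,0.03,0,0,0,-1,0,0,0.03,0,0,0,-1],
)

```text
time: 14.3
tool_pos: [0.6089, 0.1286, 0.1451]
tcp_rot: [-2.47, -1.93, 0.013]
wrist_force: [-1.2, -0.3, -4.5]
width: 0.329
grip_force: 60.0
```

Run:
```python
from h import *
c=snap('wrist','w7.png'); z=tool()[0][2]-.006
for r in rollers(c,z): 
    if .02<r[3][0]<.06 and r[3][1]>.06:
        p=r[1]-O; print(*r,'tray',p@EX,p@EY)
for r in rollers(c,.025): 
    if .02<r[3][0]<.06 and r[3][1]>.06:
        p=r[1]-O; print('low',*r,'tray',p@EX,p@EY)
go(tr(.057,-.048,.055),YAW); s=readout.read_state(); print(s['width'],s['grip_force'])
```

```text
[283. 297.] [0.608  0.1267] size [0.044 0.096] axis 78.9 tray 0.05417964033414156 -0.05168613521306331
[ 61. 200.] [0.5394 0.1855] size [0.032 0.075] axis 76.0 tray -0.026649976689119 -0.011313210970781524
go [0.0017 0.0025 0.0915] turn [-0.5  0.1  0. ] at [0.6096 0.1285 0.1465]
0.32396676748053377 60.01007795333862
```

Request:
jog_arm(
  deltas=[0.001,0.002,0.03,0,0,0,-1,0.001,0.002,0.06,0,0,0,-1,0.001,0.002,0.08,0,0,0,-1,0.001,0.002,0.0915,0,0,0,-1,0.001,0.002,0.0915,0,0,0,-1],
)

```text
time: 14.85
tool_pos: [0.6131, 0.1293, 0.0563]
tcp_rot: [-2.473, -1.93, 0.006]
wrist_force: [-1.0, 0.7, -2.8]
width: 0.331
grip_force: 60.2
```

Request:
jog_arm(
  deltas=[0,0,0,0,0,0,0,0,0,0,0,0,0,0,0,0,0,0,0,0,0,0,0,-0.01,0,0,0,0,0,0,-0.04,0,0,0,0,0,0,-0.08,0,0,0,0,0,0,-0.13,0,0,0,0,0,0,-0.18,0,0,0,0],
)

```text
time: 15.65
tool_pos: [0.6146, 0.1296, 0.2399]
tcp_rot: [-2.473, -1.932, 0.001]
wrist_force: [-0.1, 0.9, -0.0]
width: 0.501
grip_force: 0.0
```

Run:
```python
from h import *
c=snap('wrist','w8.png')
for r in rollers(c,.03):
    if .09<r[3][1]<.13: p=r[1]-O; print(*r,'tray',p@EX,p@EY)
c=snap('top','t2.png')
for r in rollers(c): print('top',*r)
go([.6386,-.3145,.25],-13.5)
```

```text
[181. 185.] [0.522  0.1517] size [0.03  0.111] axis 76.8 tray -0.035317405485918475 -0.04832774430638377
top [266. 374.] [0.216 0.03 ] size [0.047 0.104] axis 88.7
top [298. 390.] [ 0.1789 -0.0454] size [0.127 0.233] axis 88.7
top [274. 347.] [0.2771 0.0103] size [0.029 0.164] axis 84.6
top [183. 252.] [0.5074 0.2279] size [0.028 0.159] axis 98.1
top [402. 195.] [ 0.6386 -0.3148] size [0.029 0.093] axis 76.5
top [285.  10.] [ 1.1493 -0.0337] size [0.052 0.134] axis 88.7
go [-0.4274  0.1255 -0.0029] turn [ 0.8 -0.5 -0.5] at [0.6203 0.1306 0.2491]
```

Request:
jog_arm(
  deltas=[-0.4274,0.1255,0,0,0,0,0.2,-0.4274,0.1255,0,0,0,0,0.2,-0.4274,0.1255,0,0,0,0,0.2,-0.4274,0.1255,0,0,0,0,0.2,-0.4274,0.1255,0,0,0,0,0.2,-0.4274,0.1255,0,0,0,0,0.2,-0.4274,0.1255,0,0,0,0,0.2,-0.4274,0.1255,0,0,0,0,0.2],
)

```text
time: 16.55
tool_pos: [0.6312, -0.2721, 0.2373]
tcp_rot: [-2.474, -1.932, 0.001]
wrist_force: [0.3, 0.5, 0.4]
width: 0.598
grip_force: 0.0
```

Request:
jog_arm(
  deltas=[-0.045,0.013,0.02,0,0,0,0.2,-0.045,0.013,0.05,0,0,0,0.2,-0.045,0.013,0.1,0,0,0,0.2,-0.045,0.013,0.13,0,0,0,0.2,-0.045,0.013,0.13,0,0,0,0.2],
)

```text
time: 17.05
tool_pos: [0.6284, -0.3146, 0.0999]
tcp_rot: [-2.465, -1.925, 0.009]
wrist_force: [-1.6, -0.2, -0.0]
width: 0.601
grip_force: 0.0
```

Run:
```python
from h import *
c=snap('wrist','w9.png')
for r in rollers(c):
    if .05<r[3][1]<.14: print(*r)
go([.6386,-.3145,.0205],-13.5)
```

```text
[309. 388.] [ 0.6166 -0.4284] size [0.023 0.071] axis 175.7
[304. 218.] [ 0.64   -0.3117] size [0.028 0.108] axis 78.1
go [0.0028 0.0083 0.083 ] turn [-0.5 -0.2 -0.5] at [ 0.6306 -0.3156  0.1035]
```

View pics/w9.png

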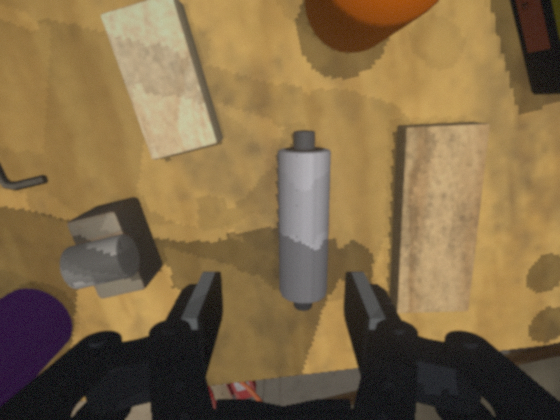

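Roller three is at (304,218). There is about 40 mm of free gap to the offcut at (405,220), enough for the partly open jaw.

Request:
jog_arm(
  deltas=[0.005,0.009,0.04,-0.5,0,0,0.2,0.005,0.009,0.07,-0.5,0,0,0.2,0.005,0.009,0.083,-0.5,0,0,0.2,0.005,0.009,0.083,-0.5,0,0,0.2,0.005,0.009,0.083,-0.5,0,0,-0.6,0.005,0.009,0.083,-0.5,0,0,-0.6,0.005,0.009,0.083,-0.5,0,0,-0.6,0.005,0.009,0.083,-0.5,0,0,-0.6],
  squeeze=60,
)

```text
time: 17.9
tool_pos: [0.6441, -0.3148, 0.0264]
tcp_rot: [2.47, 1.929, 0.01]
wrist_force: [-1.1, 0.6, 6.9]
width: 0.324
grip_force: 60.0
```

Request:
jog_arm(
  deltas=[0,0,0,0,0,0,-1,0,0,0,0,0,0,-1,0,0,-0.02,0,0,0,-1,0,0,-0.06,0,0,0,-1,0,0,-0.11,0,0,0,-1,0,0,-0.16,0,0,0,-1,0,0,-0.2,0,0,0,-1],
)

```text
time: 18.6
tool_pos: [0.6417, -0.3141, 0.227]
tcp_rot: [2.471, 1.93, 0.009]
wrist_force: [1.2, 0.1, -3.5]
width: 0.321
grip_force: 59.5
```

Run:
```python
from h import *
go(tr(.057,-.048,.22),YAW); s=readout.read_state(); print(s['width'],s['grip_force'])
```

```text
go [ 0.4232 -0.1367  0.006 ] turn [ 0.5 -0.   0. ] at [ 0.6417 -0.3141  0.227 ]
0.3208928476954861 59.53191161155701
```

Request:
jog_arm(
  deltas=[0.423,-0.137,0,0,0,0,-1,0.423,-0.137,0,0,0,0,-1,0.423,-0.137,0,0,0,0,-1,0.423,-0.137,0,0,0,0,-1,0.423,-0.137,0,0,0,0,-1,0.423,-0.137,0,0,0,0,-1,0.423,-0.137,0,0,0,0,-1,0.423,-0.137,0,0,0,0,-1],
)

```text
time: 19.4
tool_pos: [0.6131, 0.0872, 0.2233]
tcp_rot: [2.473, 1.931, 0.007]
wrist_force: [0.2, 0.2, -2.4]
width: 0.329
grip_force: 59.8
```

Request:
jog_arm(
  deltas=[0.044,-0.014,0,0,0,0,-1,0.044,-0.014,0.03,0,0,0,-1,0.044,-0.014,0.07,0,0,0,-1,0.044,-0.014,0.08,0,0,0,-1,0.044,-0.014,0.08,0,0,0,-1],
)

```text
time: 19.9
tool_pos: [0.609, 0.1309, 0.1404]
tcp_rot: [2.476, 1.933, -0.002]
wrist_force: [-0.4, -0.4, -2.6]
width: 0.325
grip_force: 59.7
```

Run:
```python
from h import *
c=snap('wrist','w10.png'); z=tool()[0][2]-.010
for r in rollers(c,z): 
    if .02<r[3][0]<.06 and r[3][1]>.06:
        p=r[1]-O; print(*r,'tray',p@EX,p@EY)
for r in rollers(c,.025): 
    if .02<r[3][0]<.08 and r[3][1]>.06:
        p=r[1]-O; print('low',*r,'tray',p@EX,p@EY)
go(tr(.057,-.048,.060),YAW); s=readout.read_state(); print(s['width'],s['grip_force'])
```

```text
[295. 280.] [0.6138 0.1322] size [0.034 0.11 ] axis 80.5 tray 0.0584697248915678 -0.04494186546088604
[ 74. 205.] [0.5419 0.1844] size [0.047 0.079] axis 76.2 tray -0.023957640413933792 -0.011772912375306336
low [295. 280.] [0.603  0.0726] size [0.062 0.199] axis 80.5 tray 0.06247236896813398 -0.1053800888000638
go [-0.0012  0.0009  0.0827] turn [ 0.2 -0.   0. ] at [0.6108 0.131  0.1427]
0.3268374871767883 59.67234671115875
```

Request:
jog_arm(
  deltas=[-0.003,0,0.03,0,0,0,-1,-0.003,0,0.06,0,0,0,-1,-0.003,0,0.077,0,0,0,-1,-0.003,0,0.083,0,0,0,-1,-0.003,0,0.083,0,0,0,-1],
)

```text
time: 20.45
tool_pos: [0.6113, 0.1283, 0.0603]
tcp_rot: [2.474, 1.931, 0.007]
wrist_force: [-0.0, 0.2, -2.4]
width: 0.324
grip_force: 59.8
```

Request:
jog_arm(
  deltas=[0,0,0,0,0,0,0,0,0,0,0,0,0,0,0,0,0,0,0,0,0,0,0,-0.01,0,0,0,0,0,0,-0.04,0,0,0,0,0,0,-0.08,0,0,0,0,0,0,-0.13,0,0,0,0,0,0,-0.18,0,0,0,0],
)

```text
time: 21.25
tool_pos: [0.6096, 0.1284, 0.2425]
tcp_rot: [2.473, 1.932, 0.007]
wrist_force: [1.2, 0.1, 0.3]
width: 0.5
grip_force: 0.0
```

Request:
jog_arm(
  deltas=[0,0,0,0,0,0,0.2,0,0,0,0,0,0,0.2,0,0,0,0,0,0,0.2],
)

```text
time: 21.55
tool_pos: [0.6094, 0.1284, 0.2396]
tcp_rot: [2.474, 1.932, 0.005]
wrist_force: [1.0, -0.3, -0.3]
width: 0.602
grip_force: 0.0
```

Run:
```python
from h import *
c=snap('wrist','w11.png')
go([.637,-.123,.24],-20)
```

```text
go [-0.2371  0.0881 -0.0013] turn [ 0.1 -0.   6. ] at [0.6089 0.1284 0.2386]
```

View pics/w11.png

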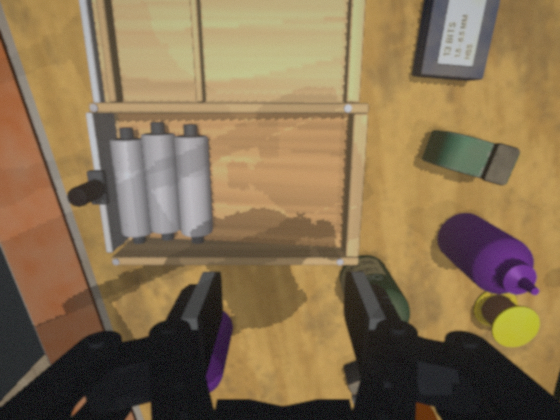

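All three rollers rest against the closed gate at (130,185), (162,183) and (195,185). Next the blocks, starting with a closer look at the nearer one.

Request:
jog_arm(
  deltas=[-0.237,0.088,0,0,0,-24,0.2,-0.237,0.088,0,0,0,-24,0.2,-0.237,0.088,0,0,0,-24,0.2,-0.237,0.088,0,0,0,-24,0.2,-0.237,0.088,0,0,0,-24,0.2,-0.237,0.088,0,0,0,-24,0.2,-0.237,0.088,0.03,0,0,-24,0.2,-0.237,0.088,0.07,0,0,-24,0.2],
)

```text
time: 22.4
tool_pos: [0.6396, -0.1236, 0.1705]
tcp_rot: [2.017, 2.4, 0.008]
wrist_force: [0.8, 1.0, -0.3]
width: 0.601
grip_force: 0.0
```

Request:
jog_arm(
  deltas=[0,0,0,0,0,0,0.2,0,0,0,0,0,0,0.2],
)

```text
time: 22.6
tool_pos: [0.6367, -0.1218, 0.1679]
tcp_rot: [-2.019, -2.406, -0.002]
wrist_force: [-0.3, -1.1, 1.1]
width: 0.601
grip_force: 0.0
```

Run:
```python
from h import *
c=snap('wrist','w12.png')
for r in rollers(c,.048):
    if .02<r[3][1]<.1: print(*r)
go([.637,-.123,.17],10)
```

```text
[495. 344.] [ 0.8161 -0.1962] size [0.049 0.063] axis 10.1
[369. 299.] [ 0.7107 -0.1748] size [0.013 0.051] axis 119.7
[197. 299.] [ 0.5844 -0.1968] size [0.013 0.051] axis 80.7
[292. 218.] [ 0.643  -0.1219] size [0.025 0.032] axis 10.0
go [-0.0006 -0.0015  0.0001] turn [0.2 0.  0. ] at [ 0.6383 -0.1222  0.1701]
```

View pics/w12.png

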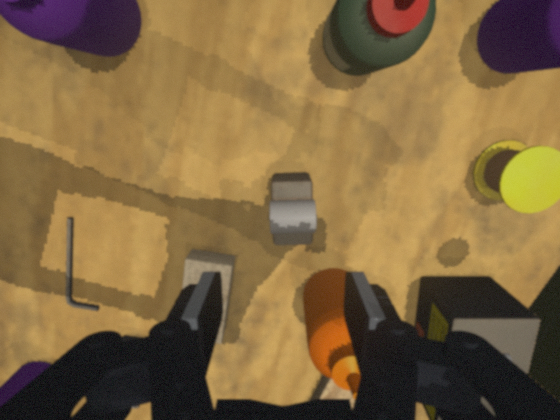

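Run:
```python
from h import *
c=snap('wrist'); im=c['color']; print('spout',ray(c,345,372,.12))
hsv=cv2.cvtColor(im,cv2.COLOR_BGR2HSV)
c=snap('top'); print(ray(c,357.5,169,.1),ray(c,358,167,.12))
c=cv2.imread('pics/w2.png')
go([.643,-.122,.037],10)
```

```text
spout [ 0.68527992 -0.18613349  0.12      ]
[ 0.68592978 -0.19578635  0.1       ] [ 0.68550356 -0.19447813  0.12      ]
go [0.0003 0.0022 0.1354] turn [0.5 0.1 0. ] at [ 0.6398 -0.1226  0.1723]
```

Request:
jog_arm(
  deltas=[0.003,0.0022,0.05,0.4,0,0,0.2,0.003,0.0022,0.09,0.4,0,0,0.2,0.003,0.0022,0.12,0.4,0,0,0.2,0.003,0.0022,0.132,0.4,0,0,0.2,0.003,0.0022,0.132,0.4,0,0,0.2],
)

```text
time: 23.25
tool_pos: [0.6403, -0.1191, 0.0375]
tcp_rot: [-2.018, -2.405, 0.004]
wrist_force: [-0.5, 0.2, 0.3]
width: 0.598
grip_force: 0.0
```

Request:
jog_arm(
  deltas=[0,0,0,0,0,0,-0.6,0,0,0,0,0,0,-0.6,0,0,0,0,0,0,-0.6,0,0,0,0,0,0,-1,0,0,-0.02,0,0,0,-1,0,0,-0.06,0,0,0,-1,0,0,-0.11,0,0,0,-1,0,0,-0.15,0,0,0,-1],
  squeeze=60,
)

```text
time: 24.05
tool_pos: [0.6409, -0.1193, 0.1905]
tcp_rot: [2.02, 2.406, -0.003]
wrist_force: [1.6, -0.7, -2.3]
width: 0.36
grip_force: 59.9
```

Run:
```python
from h import *
go(tr(.078,.066,.19),YAW); s=readout.read_state(); print(s['width'],s['grip_force'])
```

```text
go [0.3457 0.0799 0.    ] turn [-0.   0.1 24. ] at [ 0.6409 -0.1193  0.1905]
0.3601114448172128 59.94040131568909
```

Request:
jog_arm(
  deltas=[0.349,0.085,0,0,0,24,-1,0.349,0.085,0,0,0,24,-1,0.349,0.085,0,0,0,24,-1,0.349,0.085,0,0,0,24,-1,0.349,0.085,0,0,0,24,-1,0.349,0.085,0,0,0,24,-1,0.349,0.085,0,0,0,24,-1,0.349,0.085,0,0,0,24,-1],
)

```text
time: 24.85
tool_pos: [0.6633, 0.2448, 0.1875]
tcp_rot: [-2.47, -1.938, 0.001]
wrist_force: [0.6, 0.1, -1.8]
width: 0.364
grip_force: 60.0
```

Request:
jog_arm(
  deltas=[0,0,0.04,0,0,0,-1,0,0,0.07,0,0,0,-1,0,0,0.07,0,0,0,-1],
)

```text
time: 25.15
tool_pos: [0.6592, 0.2374, 0.1111]
tcp_rot: [-2.472, -1.932, 0.022]
wrist_force: [-0.9, -0.2, -4.3]
width: 0.362
grip_force: 59.9
```

Run:
```python
from h import *
c=snap('wrist','w13.png')
go(tr(.083,.069,.048),YAW); s=readout.read_state(); print(s['width'],s['grip_force'])
```

```text
go [0.0004 0.0048 0.0661] turn [-0.5  0.3  0. ] at [0.6611 0.2378 0.1141]
0.3638578447790869 59.912341833114624
```

View pics/w13.png

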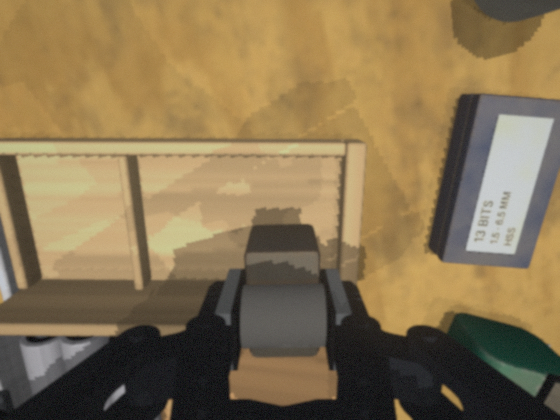

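The block is held upright and square above the rear of the block bay, with its back face near the bay's inner back wall at u≈343. I'll lower it now.

Request:
jog_arm(
  deltas=[0,0.004,0.03,0,0,0,-1,0,0.004,0.05,0,0,0,-1,0,0.004,0.06,0,0,0,-1,0,0.004,0.066,0,0,0,-1,0,0.004,0.066,0,0,0,-1],
)

```text
time: 25.7
tool_pos: [0.6682, 0.2379, 0.0523]
tcp_rot: [2.476, 1.933, -0.002]
wrist_force: [-0.3, 0.5, -2.4]
width: 0.361
grip_force: 60.1
```

Request:
jog_arm(
  deltas=[0,0,0.001,0,0,0,0,0,0,0.001,0,0,0,0,0,0,0.001,0,0,0,0,0,0,-0.01,0,0,0,0,0,0,-0.04,0,0,0,0,0,0,-0.09,0,0,0,0,0,0,-0.14,0,0,0,0,0,0,-0.19,0,0,0,0],
)

```text
time: 26.5
tool_pos: [0.6679, 0.2383, 0.2448]
tcp_rot: [2.476, 1.934, -0.002]
wrist_force: [-0.0, -0.5, 0.5]
width: 0.5
grip_force: 0.0
```

Run:
```python
from h import *
c=snap('wrist','w14.png')
for r in rollers(c,.054):
    if .02<r[3][1]<.13: p=r[1]-O; print(*r,'tray',p@EX,p@EY)
c=snap('top','t3.png')
for r in rollers(c,.048): 
    if r[3][1]<.2: print('top',*r)
go([.53,-.303,.25],1)
```

```text
[356. 297.] [0.71   0.1201] size [0.016 0.063] axis 93.5 tray 0.15472729930774562 -0.03330875033577969
[210. 297.] [0.5744 0.1541] size [0.016 0.064] axis 59.3 tray 0.014929736828656264 -0.03326970030263373
[415. 282.] [0.7668 0.1228] size [0.031 0.039] axis 147.2 tray 0.209169744424937 -0.016890767217819822
[134. 291.] [0.5052 0.1762] size [0.101 0.101] axis 166.0 tray -0.05756608606265972 -0.02864307482492846
[284. 197.] [0.6666 0.2331] size [0.03  0.031] axis 76.9 tray 0.08517550532157216 0.06576247633122431
[ 84. 183.] [0.5012 0.2855] size [0.009 0.095] axis 76.4 tray -0.08799936093006733 0.07641074843174703
[409. 155.] [0.7781 0.2412] size [0.052 0.093] axis 69.6 tray 0.19136737545596394 0.10070738608014887
[465.  21.] [0.8345 0.3342] size [0.029 0.068] axis 166.0 tray 0.22348451560856597 0.20462297349810132
[404.  31.] [0.7883 0.3386] size [0.025 0.045] axis 111.0 tray 0.1775996553828339 0.1976674287987241
top [174. 411.] [0.1462 0.2375] size [0.02  0.165] axis 102.0
top [252. 379.] [0.2108 0.0617] size [0.053 0.061] axis 179.3
top [296. 349.] [ 0.2758 -0.0415] size [0.026 0.132] axis 84.4
top [232. 345.] [0.2881 0.1069] size [0.028 0.157] axis 85.0
top [209. 257.] [0.4928 0.1594] size [0.103 0.13 ] axis 75.9
top [182. 141.] [0.7808 0.2279] size [0.052 0.097] axis 71.5
go [-5.615e-01 -7.500e-03 -2.000e-04] turn [  0.9  -0.4 -15. ] at [0.6731 0.24   0.2547]
```

Request:
jog_arm(
  deltas=[-0.56,-0.0075,0,1,0,-15,0.2,-0.56,-0.0075,0,1,0,-15,0.2,-0.56,-0.0075,0,1,0,-15,0.2,-0.56,-0.0075,0,1,0,-15,0.2,-0.56,-0.0075,0,1,0,-15,0.2,-0.56,-0.0075,0,1,0,-15,0.2,-0.56,-0.0075,0,1,0,-15,0.2,-0.56,-0.0075,0,1,0,-15,0.2],
)

```text
time: 27.4
tool_pos: [0.5655, -0.1502, 0.2436]
tcp_rot: [-2.193, -2.232, 0.018]
wrist_force: [0.3, 0.2, 0.2]
width: 0.597
grip_force: 0.0
```

Request:
jog_arm(
  deltas=[-0.164,0,0,0,0,0,0.2,-0.164,0,0,0,0,0,0.2,-0.164,0,0,0,0,0,0.2,-0.164,0,0.03,0,0,0,0.2,-0.164,0,0.07,0,0,0,0.2,-0.164,0,0.07,0,0,0,0.2],
)

```text
time: 28.0
tool_pos: [0.5636, -0.3111, 0.1664]
tcp_rot: [-2.187, -2.221, 0.024]
wrist_force: [-1.3, 0.7, -1.3]
width: 0.599
grip_force: 0.0
```

Run:
```python
from h import *
c=snap('wrist','w15.png')
for r in rollers(c,.048):
    if .02<r[3][1]<.05: print(*r)
go([.53,-.303,.04],1)
```

```text
[369. 299.] [ 0.624  -0.3725] size [0.013 0.049] axis 110.5
[212. 152.] [ 0.5123 -0.2678] size [0.032 0.034] axis 176.0
[216. 119.] [ 0.5163 -0.2464] size [0.009 0.024] axis 1.0
[326.  46.] [ 0.5838 -0.2033] size [0.033 0.039] axis 89.4
go [ 0.0083 -0.0318  0.1302] turn [-1.4 -0.3 -0.1] at [ 0.5652 -0.3113  0.1693]
```

The block now reads (.512,-.268) instead of (.530,-.303), so it has been knocked aside. I'll centre over it and measure again.

Request:
jog_arm(
  deltas=[0.043,-0.052,0,-1.4,0,0,0.2,0.043,-0.052,0,-1.4,0,0,0.2,0.043,-0.052,0,-1.4,0,0,0.2],
)

```text
time: 28.35
tool_pos: [0.514, -0.2686, 0.1752]
tcp_rot: [2.198, 2.239, 0.008]
wrist_force: [-0.4, -0.6, 0.4]
width: 0.599
grip_force: 0.0
```

Run:
```python
from h import *
c=snap('wrist','w16.png')
for r in rollers(c,.048):
    if .02<r[3][1]<.08: print(*r)
go([.512,-.268,.04],0)
cv2.imwrite('pics/c16.png',cv2.resize(c['color'][120:300,200:400],None,fx=3,fy=3))
```

```text
[ 92. 311.] [ 0.3686 -0.3508] size [0.007 0.04 ] axis 85.0
[369. 299.] [ 0.5818 -0.3369] size [0.013 0.052] axis 111.3
[197. 298.] [ 0.4496 -0.3385] size [0.013 0.053] axis 72.3
[279. 205.] [ 0.5117 -0.2632] size [0.026 0.032] axis 175.4
[384. 104.] [ 0.5784 -0.1937] size [0.027 0.033] axis 179.6
go [ 0.0021 -0.005   0.136 ] turn [0.5 0.1 1.1] at [ 0.5158 -0.2699  0.1761]
```

View pics/c16.png

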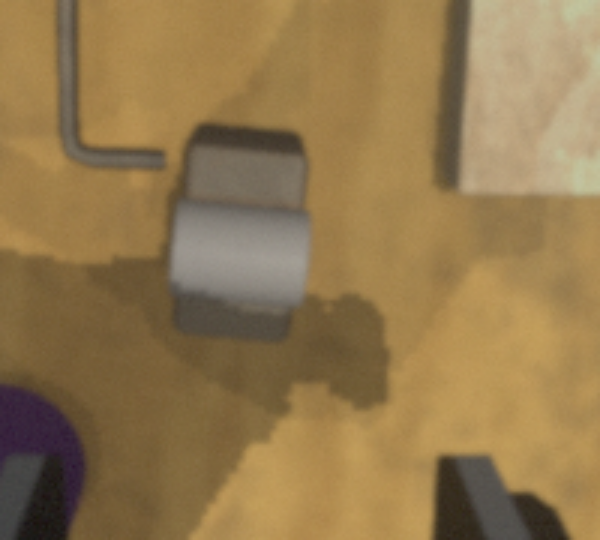

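The crop shows the knocked block still upright, with its housing at crop (240,255) and its axis turned about -5°. The hex key tip at crop (165,158) is beside it but lies well below the fingertip height.

Request:
jog_arm(
  deltas=[0.009,-0.005,0.05,0.5,0,5.7,0.2,0.009,-0.005,0.09,0.5,0,5.7,0.2,0.009,-0.005,0.12,0.5,0,5.7,0.2,0.009,-0.005,0.135,0.5,0,5.7,0.2,0.009,-0.005,0.135,0.5,0,5.7,0.2],
)

```text
time: 28.9
tool_pos: [0.5107, -0.2611, 0.0372]
tcp_rot: [-2.307, -2.125, 0.003]
wrist_force: [0.1, -0.1, 0.2]
width: 0.6
grip_force: 0.0
```

Request:
jog_arm(
  deltas=[0,0,0,0,0,0,-0.6,0,0,0,0,0,0,-0.6,0,0,0,0,0,0,-0.6,0,0,0,0,0,0,-1,0,0,-0.02,0,0,0,-1,0,0,-0.06,0,0,0,-1,0,0,-0.11,0,0,0,-1,0,0,-0.15,0,0,0,-1],
  squeeze=60,
)

```text
time: 29.7
tool_pos: [0.5107, -0.2613, 0.1902]
tcp_rot: [-2.309, -2.126, 0.002]
wrist_force: [1.4, -0.6, -2.2]
width: 0.362
grip_force: 60.2
```

Run:
```python
from h import *
go(tr(.010,.068,.19),YAW); s=readout.read_state(); print(s['width'],s['grip_force'])
```

```text
go [0.52   0.0409 0.0007] turn [-0.2 -0.   9.3] at [ 0.5107 -0.2613  0.1902]
0.3620832680321062 60.2351975440979
```

Request:
jog_arm(
  deltas=[0.52,0.041,0,0,0,9.3,-1,0.52,0.041,0,0,0,9.3,-1,0.52,0.041,0,0,0,9.3,-1,0.52,0.041,0,0,0,9.3,-1,0.52,0.041,0,0,0,9.3,-1,0.52,0.041,0,0,0,9.3,-1,0.52,0.041,0,0,0,9.3,-1,0.52,0.041,0,0,0,9.3,-1],
)

```text
time: 30.5
tool_pos: [0.5739, 0.1324, 0.1883]
tcp_rot: [-2.473, -1.932, 0.004]
wrist_force: [0.9, -0.4, -2.9]
width: 0.364
grip_force: 60.2
```

Request:
jog_arm(
  deltas=[0.125,0.01,0,0,0,0,-1,0.125,0.01,0,0,0,0,-1,0.125,0.01,0,0,0,0,-1,0.125,0.01,0.03,0,0,0,-1,0.125,0.01,0.07,0,0,0,-1,0.125,0.01,0.07,0,0,0,-1],
)

```text
time: 31.1
tool_pos: [0.6086, 0.2479, 0.1112]
tcp_rot: [-2.469, -1.93, 0.024]
wrist_force: [-2.2, -0.2, -4.3]
width: 0.362
grip_force: 60.2
```

Run:
```python
from h import *
go(tr(.009,.068,.048),YAW); s=readout.read_state(); print(s['width'],s['grip_force'])
```

```text
go [ 0.0024 -0.0154  0.0635] turn [-0.9  0.4  0.1] at [0.6086 0.2479 0.1112]
0.36170827376325226 60.158547163009644
```

Request:
jog_arm(
  deltas=[0.002,-0.0155,0,0,0,0,-1,0.002,-0.0155,0.03,0,0,0,-1,0.002,-0.0155,0.05,0,0,0,-1,0.002,-0.0155,0.058,0,0,0,-1,0.002,-0.0155,0.058,0,0,0,-1],
)

```text
time: 31.6
tool_pos: [0.5991, 0.2553, 0.0613]
tcp_rot: [-2.473, -1.931, 0.003]
wrist_force: [-0.0, -0.7, -2.7]
width: 0.36
grip_force: 60.4
```

Run:
```python
from h import *
go(tr(.009,.068,.047),YAW); s=readout.read_state(); print(s['width'],s['grip_force'],s['wrist_force'])
```

```text
go [-0.0029 -0.0052  0.0143] turn [-0.2 -0.   0. ] at [0.5991 0.2553 0.0613]
0.36034032728335214 60.404555797576904 [-0.01152652 -0.66999192 -2.66271291]
```

Request:
jog_arm(
  deltas=[-0.003,-0.005,0,0,0,0,-1,-0.003,-0.005,0.008,0,0,0,-1,-0.003,-0.005,0.012,0,0,0,-1,-0.003,-0.005,0.012,0,0,0,-1],
)

```text
time: 32.0
tool_pos: [0.5935, 0.2534, 0.0481]
tcp_rot: [-2.473, -1.932, 0.004]
wrist_force: [-0.8, -0.5, -2.6]
width: 0.362
grip_force: 60.4
```

Request:
jog_arm(
  deltas=[0,0,0.001,0,0,0,-0.02,0,0,0.001,0,0,0,-0.02,0,0,0.001,0,0,0,-0.02,0,0,-0.01,0,0,0,-0.02,0,0,-0.04,0,0,0,-0.02,0,0,-0.09,0,0,0,0,0,0,-0.14,0,0,0,0,0,0,-0.19,0,0,0,0],
)

```text
time: 32.8
tool_pos: [0.5945, 0.2532, 0.2416]
tcp_rot: [-2.474, -1.932, 0.001]
wrist_force: [0.5, 0.4, 0.1]
width: 0.504
grip_force: 0.0
```

Run:
```python
from h import *
c=snap('wrist','w17.png')
for r in rollers(c,.054):
    if .02<r[3][1]<.13 and r[3][0]>.02: p=r[1]-O; print(*r,'tray',p@EX,p@EY)
c=snap('top','t4.png')
hsv=cv2.cvtColor(c['color'],cv2.COLOR_BGR2HSV)
m=((hsv[...,0]<8)|(hsv[...,0]>172))&(hsv[...,1]>130)&(hsv[...,2]>80); m[:,:258]=0;m[:165]=0;m[200:]=0;m[:,290:]=0
v,u=np.nonzero(m); print('red',len(u),u.mean(),v.mean(),ray(c,u.mean(),v.mean(),.11))
go([.657,.004,.25],YAW)
```

```text
[500. 283.] [0.7693 0.1207] size [0.032 0.033] axis 139.6 tray 0.21210501855419603 -0.01832051047662621
[209. 295.] [0.5015 0.172 ] size [0.098 0.105] axis 156.7 tray -0.06013490193639088 -0.03361612067298448
[282. 197.] [0.5917 0.2496] size [0.031 0.032] axis 76.8 tray 0.008510895843665586 0.06357212165673155
[370. 194.] [0.6657 0.2336] size [0.031 0.035] axis 166.1 tray 0.0841809987256818 0.06602885318969852
[496. 153.] [0.7741 0.2411] size [0.05  0.095] axis 71.7 tray 0.1875115018242452 0.09963863047842497
[495.  30.] [0.781 0.337] size [0.027 0.051] axis 124.0 tray 0.17090705041309706 0.19434191549713392
red 100 272.19 178.19 [0.66575666 0.00500716 0.11      ]
go [-0.2299  0.1164 -0.0006] turn [ 0.7 -0.6  0. ] at [0.5997 0.2553 0.2506]
```

Both blocks stand in the bay at tray x = +0.0085 and +0.084, y ≈ +0.065. Next is the green can; I'll hover and refine its position.

Request:
jog_arm(
  deltas=[-0.23,0.116,0,0.5,0,0,0.7,-0.23,0.116,0,0.5,0,0,0.7,-0.23,0.116,0,0.5,0,0,0.7,-0.23,0.116,0,0.5,0,0,0.7,-0.23,0.116,0,0.5,0,0,0.7,-0.23,0.116,0,0.5,0,0,0.7],
)

```text
time: 33.5
tool_pos: [0.6525, -0.0035, 0.2391]
tcp_rot: [-2.475, -1.923, 0.011]
wrist_force: [-0.6, 0.8, -0.6]
width: 0.847
grip_force: 0.0
```

Run:
```python
from h import *
t=tool()[0]; print(t)
for n in ('wrist','top'):
    c=snap(n,n+'20.png'); hsv=cv2.cvtColor(c['color'],cv2.COLOR_BGR2HSV)
    for nm,m,z in [('red',((hsv[...,0]<6)|(hsv[...,0]>173))&(hsv[...,1]>150)&(hsv[...,2]>80),.112),('purple',(hsv[...,0]>125)&(hsv[...,0]<150)&(hsv[...,1]>100),.08)]:
        k,l,st,ce=cv2.connectedComponentsWithStats(m.astype(np.uint8))
        for i in range(1,k):
            if st[i,4]>30:
                p=ray(c,*ce[i],z)
                if abs(p[0]-.7)<.12 and abs(p[1])<.12: print(n,nm,st[i],p.round(3))
go([.665,.005,.18],YAW)
```

```text
[ 0.65246437 -0.00346885  0.23907141]
wrist red [287 173  35  35 903] [0.669 0.009 0.112]
wrist purple [ 402   89   68   67 3392] [0.775 0.028 0.08 ]
go [0.0078 0.0123 0.0586] turn [-0.7 -0.1 -0.2] at [6.518e-01 2.000e-04 2.387e-01]
```

View pics/wrist20.png

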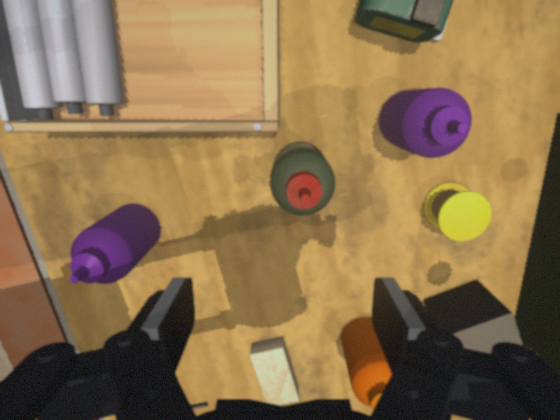

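The wrist view shows the green can at (303,182), red cap at (304,190), clear of the purple one at (430,120) and the tray corner at (277,127). I'll grasp it high.

Request:
jog_arm(
  deltas=[0.01,0.014,0,-0.5,0,0,0.7,0.01,0.014,0.04,-0.5,0,0,0.7,0.01,0.014,0.08,-0.5,0,0,0.7,0.01,0.014,0.12,-0.5,0,0,0.7,0.01,0.014,0.15,-0.5,0,0,0.7,0.01,0.014,0.16,-0.5,0,0,0.7,0.01,0.014,0.16,-0.5,0,0,0.7],
)

```text
time: 34.3
tool_pos: [0.664, 0.0106, 0.0762]
tcp_rot: [-2.47, -1.932, 0.007]
wrist_force: [-0.8, 0.3, -0.1]
width: 0.845
grip_force: 0.0
```

Request:
jog_arm(
  deltas=[0,0,0,0,0,0,0,0,0,0,0,0,0,0,0,0,0,0,0,0,-1,0,0,0,0,0,0,-1,0,0,0,0,0,0,-1,0,0,0,0,0,0,-1],
  squeeze=45,
)

```text
time: 34.9
tool_pos: [0.6679, 0.0091, 0.0811]
tcp_rot: [-2.476, -1.933, -0.004]
wrist_force: [-0.2, 1.4, 7.0]
width: 0.572
grip_force: 47.2
```

Request:
jog_arm(
  deltas=[0,0,-0.02,0,0,0,-1,0,0,-0.06,0,0,0,-1,0,0,-0.1,0,0,0,-1,0,0,-0.12,0,0,0,-1,0,0,-0.12,0,0,0,-1],
)

```text
time: 35.4
tool_pos: [0.669, 0.0085, 0.2037]
tcp_rot: [2.474, 1.932, 0.009]
wrist_force: [-0.2, 0.0, -0.4]
width: 0.571
grip_force: 47.0
```

Run:
```python
from h import *
go(tr(-.059,.066,.20),YAW); s=readout.read_state(); print(s['width'],s['grip_force'],s['wrist_force'])
```

```text
go [ 0.2176 -0.201   0.0031] turn [ 0.3 -0.2  0. ] at [0.669  0.0085 0.2037]
0.5710559780906365 46.96850035503303 [-0.16150426  0.04430056 -0.39617544]
```

Request:
jog_arm(
  deltas=[0.218,-0.201,0,0,0,0,-1,0.218,-0.201,0,0,0,0,-1,0.218,-0.201,0,0,0,0,-1,0.218,-0.201,0,0,0,0,-1,0.218,-0.201,0,0,0,0,-1,0.218,-0.201,0,0,0,0,-1,0.218,-0.201,0,0,0,0,-1,0.218,-0.201,0,0,0,0,-1],
)

```text
time: 36.2
tool_pos: [0.5223, 0.2694, 0.1971]
tcp_rot: [-2.471, -1.935, 0.007]
wrist_force: [0.4, 0.4, -1.3]
width: 0.572
grip_force: 47.1
```

Request:
jog_arm(
  deltas=[0,0,0.04,0,0,0,-1,0,0,0.07,0,0,0,-1,0,0,0.07,0,0,0,-1],
)

```text
time: 36.5
tool_pos: [0.52, 0.2655, 0.1227]
tcp_rot: [-2.473, -1.928, 0.02]
wrist_force: [-0.7, -0.9, -0.9]
width: 0.57
grip_force: 47.1
```

Run:
```python
from h import *
go(tr(-.059,.066,.087),YAW); s=readout.read_state(); print(s['width'],s['grip_force'],s['wrist_force'])
c=snap('scene'); cv2.imwrite('pics/s21.png',cv2.resize(c['color'][140:260,100:340],None,fx=3,fy=3))
```

```text
go [0.0047 0.0064 0.0356] turn [-0.7  0.4 -0.1] at [0.52   0.2655 0.1227]
0.5699796265208584 47.14348567151319 [-0.69441012 -0.85934733 -0.89405119]
```

Request:
jog_arm(
  deltas=[0.001,0.001,0.01,0,0,0,-1,0.001,0.001,0.02,0,0,0,-1,0.001,0.001,0.02,0,0,0,-1,0.001,0.001,0.02,0,0,0,-1],
)

```text
time: 36.95
tool_pos: [0.5249, 0.2698, 0.1091]
tcp_rot: [-2.474, -1.932, 0.002]
wrist_force: [-0.1, 0.8, -0.6]
width: 0.573
grip_force: 47.1
```

Run:
```python
from h import *
go(tr(-.059,.066,.087),YAW); s=readout.read_state(); print(s['width'],s['grip_force'],s['wrist_force'])
```

```text
go [-0.001   0.0022  0.0221] turn [-0.2 -0.1  0. ] at [0.5249 0.2698 0.1091]
0.5731032375335929 47.143169407463574 [-0.09345412  0.77264334 -0.61054942]
```

Request:
jog_arm(
  deltas=[0,0.001,0.01,0,0,0,-1,0,0.001,0.018,0,0,0,-1,0,0.001,0.021,0,0,0,-1,0,0.001,0.021,0,0,0,-1],
)

```text
time: 37.35
tool_pos: [0.5253, 0.2696, 0.0874]
tcp_rot: [-2.473, -1.932, 0.004]
wrist_force: [0.3, -0.1, -1.2]
width: 0.566
grip_force: 47.2
```

Request:
jog_arm(
  deltas=[0,0,0.001,0,0,0,0.35,0,0,0.001,0,0,0,0.35,0,0,0,0,0,0,0.4,0,0,-0.02,0,0,0,0.45,0,0,-0.06,0,0,0,0.45,0,0,-0.11,0,0,0,0.45,0,0,-0.16,0,0,0,0.45,0,0,-0.19,0,0,0,0.45],
)

```text
time: 38.15
tool_pos: [0.5277, 0.27, 0.2831]
tcp_rot: [-2.474, -1.933, -0.007]
wrist_force: [0.1, 0.3, 0.9]
width: 0.724
grip_force: 0.0
```

Request:
jog_arm(
  deltas=[-0.2,0,-0.02,0,0,0,0.45,-0.2,0,-0.02,0,0,0,0.45,-0.2,0,-0.02,0,0,0,0.45,-0.2,0,-0.02,0,0,0,0.45,-0.2,0,-0.02,0,0,0,0.45,-0.2,0,-0.02,0,0,0,0.45],
)

```text
time: 38.75
tool_pos: [0.4779, 0.0744, 0.2983]
tcp_rot: [-2.477, -1.928, -0.0]
wrist_force: [0.3, -0.6, -0.5]
width: 0.727
grip_force: 0.0
```

Run:
```python
from h import *
c=snap('wrist'); cv2.imwrite('pics/end.png',c['color'])
s=snap('scene'); t=snap('top')
big=np.hstack([cv2.resize(t['color'][120:300,100:440],(400,212)),cv2.resize(s['color'][130:340,100:460],(400,233))[:212]])
cv2.imwrite('pics/end.png',np.vstack([cv2.resize(c['color'],(800,600))[:388],big])); print(big.shape)
```

```text
(212, 800, 3)
```

The 14 allowed pictures are used up, so I'll check the end state numerically.

Run:
```python
from h import *
C={n:snap(n) for n in ('wrist','top','scene')}
def comps(c,m,a):
    k,l,st,ce=cv2.connectedComponentsWithStats(m.astype(np.uint8)); return [(ce[i],st[i]) for i in range(1,k) if st[i,4]>a]
exp=tr(-.059,.066,.118)
for n,c in C.items():
    hsv=cv2.cvtColor(c['color'],cv2.COLOR_BGR2HSV); pe=proj(c,exp)
    red=((hsv[...,0]<6)|(hsv[...,0]>173))&(hsv[...,1]>150)&(hsv[...,2]>80)
    q=[(ce.round(0),st[4]) for ce,st in comps(c,red,15) if np.linalg.norm(ce-pe)<40]
    print(n,'cap expected',pe.round(0),'seen',q)
    for nm,p in [('closed post top',tr(-.102,-.045,.082)),('open post',tr(-.102,.045,.082))]:
        u,v=proj(c,p).round().astype(int)
        if 3<u<555 and 3<v<415: print('  ',nm,(u,v),c['color'][v-1:v+2,u-1:u+2].mean((0,1)).round())
c=C['wrist']
for r in rollers(c,.03):
    if .02<r[3][1]<.2: p=r[1]-O; print(*r,'tray',(p@EX).round(3),(p@EY).round(3))
a=cv2.imread('pics/top0.png').astype(int); d=np.abs(C['top']['color'].astype(int)-a).max(2)
for nm,(u,v) in dict(hex=(365,262),offb=(364,217),offa=(407,165),purple=(424,273)).items(): print(nm,d[v-10:v+11,u-20:u+21].mean().round(1))
```

```text
wrist cap expected [286. -87.] seen []
   closed post top (np.int64(236), np.int64(87)) [70. 73. 79.]
top cap expected [157. 240.] seen []
   closed post top (np.int64(202), np.int64(270)) [32. 31. 33.]
   open post (np.int64(164), np.int64(262)) [145. 159. 167.]
scene cap expected [180. 164.] seen [(array([180., 169.]), np.int32(82))]
   closed post top (np.int64(183), np.int64(197)) [35. 32. 31.]
   open post (np.int64(167), np.int64(184)) [ 84. 132. 164.]
[386. 302.] [ 0.559  -0.1028] size [0.021 0.087] axis 99.6 tray 0.062 -0.286
[180. 302.] [ 0.3196 -0.0442] size [0.021 0.087] axis 52.9 tray -0.184 -0.288
[280.  79.] [0.4957 0.1665] size [0.101 0.146] axis 72.0 tray -0.064 -0.04
hex 13.3
offb 13.6
offa 12.8
purple 9.8
```

Request:
jog_arm(
  deltas=[-0.35,0,-0.03,0,0,0,0.45,-0.35,0,-0.03,0,0,0,0.45,-0.35,0,-0.03,0,0,0,0.45,-0.35,0,-0.03,0,0,0,0.45,-0.35,0,-0.03,0,0,0,0.45,-0.35,0,-0.03,0,0,0,0.45,-0.35,0,-0.03,0,0,0,0.45,-0.35,0,-0.03,0,0,0,0.45],
)

```text
time: 39.85
tool_pos: [0.3923, -0.269, 0.3277]
tcp_rot: [-2.48, -1.927, 0.006]
wrist_force: [0.9, 0.2, -0.3]
width: 0.725
grip_force: 0.0
```

Run:
```python
from h import *
c=snap('top'); hsv=cv2.cvtColor(c['color'],cv2.COLOR_BGR2HSV)
m=((hsv[...,0]<8)|(hsv[...,0]>172))&(hsv[...,1]>110)&(hsv[...,2]>50); m[:225]=0;m[260:]=0;m[:,:130]=0;m[:,200:]=0
v,u=np.nonzero(m); 
if len(u): p=ray(c,u.mean(),v.mean(),.112); q=p[:2]-O; print('cap',len(u),u.mean(),v.mean(),'tray',q@EX,q@EY)
for r in rollers(c,.035):
    p=r[1]-O
    if abs(p@EX)<.14 and abs(p@EY)<.14: print(*r,'tray',(p@EX).round(3),(p@EY).round(3))
a=cv2.imread('pics/top0.png')
for nm,(u,v) in dict(hex=(365,262),offb=(364,217),offa=(407,165)).items():
    t=a[v-14:v+15,u-28:u+29]; s=c['color'][v-26:v+27,u-40:u+41]
    _,mx,_,loc=cv2.minMaxLoc(cv2.matchTemplate(s,t,cv2.TM_CCOEFF_NORMED)); print(nm,round(mx,2),'shift px',loc[0]-12,loc[1]-12)
```

```text
cap 113 159.5929203539823 240.7079646017699 tray -0.05952646733437201 0.060525972571290304
[191. 252.] [0.5055 0.2059] size [0.105 0.229] axis 75.8 tray -0.064 0.0
hex 0.78 shift px 0 0
offb 1.0 shift px 0 0
offa 1.0 shift px 0 0
```

```bash
python3 -c "
from h import *
print(finish_job())"
```

```text
the job is handed in; nothing more can be done
None
```

The job is handed in at about 40 s. The gate is pushed to its stop, the three rollers present lie against it, both blocks stand in the block bay, and the green can stands in the front bay. I checked the final can position, gate and bystanders from camera measurements only, because my picture allowance was used up; the hex key and both offcuts showed no shift.

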